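# Put ground lathe toolholders away in the dry box

## Task

Lift the loose lid off the dry box by its knob and lay it flat on the bench beside the box. Push every toolholder standing on the bench down into a rack pocket of its own, upright and fully home past the spring ball, in any order, then put the lid back on the box and press it down one corner after another until all four corners are caught and it sits flat on its gasket. Leave the red bin, the grinding wheel and the oil bottle where they are.

Things in the scene. Friction and masses are not known exactly. Their poses are not given: they have to be found in the camera images.
- box: fixed dark dry box, open on top. Origin: centre of its underside; z up, y along its long side. Inside 116 (x) x 232 (y) mm, floor 8 mm; walls to 52 mm, sprung black gasket on top; round them a frame, 139 x 254 mm inside, 147 x 262 mm outside, to 68 mm (76 mm at mid-sides), with a 45 degree lip 5 mm higher. Across each frame corner a sprung catch, sloped on top, underside 56.5 mm up. Rack of 3 pockets inside
- lid_knob (a point): middle of the knob of the loose grey lid, 28 mm above the lid's underside; lid axes: z up, y along. Lid 132 (x) x 248 (y) mm, corners cut at 45 degrees, flange 3 mm, raised middle 9 mm thick, 0.3 kg, same either way round. Knob: black bar 40 (x) x 18 (y) mm, 19 to 37 mm above the underside, on a neck. It starts loose on the catches, underside 63 mm above the box's origin; when home 53 to 54 mm
- lid_corner0 (a point): press point (dark 22 mm spot) on the lid's upper face, 9 mm above its underside, at lid x -42, y -100 mm. 62 to 63 mm above the box's origin when home, about 72 mm when loose. About 7 to 10 N here pushes the corner down 10 mm past its catch, which then holds it (others stay up, the far one rises); the last two corners may go down together, at up to 15 N
- lid_corner1 (a point): press point like lid_corner0, at lid x +42, y -100 mm
- lid_corner2 (a point): press point like lid_corner0, at lid x -42, y +100 mm
- lid_corner3 (a point): press point like lid_corner0, at lid x +42, y +100 mm
- pocket0 (a point): centre of the floor of a rack pocket, 8 mm above the box's origin, at box y -64 mm; axes as the box's. Pocket 48 (x) x 35.6 (y) mm, 16 mm deep, mouth flared 2.5 mm; a sprung steel ball stands 3.5 mm out of its +y wall, 10 mm above its floor. A toolholder goes in upright, its x along the box's x, bit either way; it stops on the ball 6 mm up, and 10 to 15 N pushes it past on to the floor, where the ball holds it
- pocket1 (a point): like pocket0, at box y +0 mm
- pocket2 (a point): like pocket0, at box y +64 mm
- holder0 (a point): centre of a dark steel lathe toolholder standing on its base (absent in some runs): block 46 (x) x 34 (y) x 36 (z) mm, 0.3 kg, this point 18 mm above its underside; x along its length, z up. A ground bit 8 mm square sticks out 16 mm at its +x end, 22 to 30 mm up. A groove 5 to 15 mm up runs along both long sides; foot chamfered. Home in a pocket, this point is 18 mm above the pocket's
- holder1 (a point): another toolholder, same as holder0 but for the tip of its bit (absent in some runs)
- holder2 (a point): another toolholder, same as holder0 but for the tip of its bit (absent in some runs)
- bin: bystander: open red plastic parts bin, 130 x 90 x 42 mm, origin at the centre of its underside
- wheel: bystander: spare grey grinding wheel lying flat, 125 mm across, 20 mm thick, origin at the centre of its underside
- oil: bystander: white oil bottle with a pointed spout, 56 mm across, 140 mm tall, origin at the centre of its underside

How it is judged:
By the outcome, as a careful person would: the job done as asked, in the order asked, and still so for the second after the job is handed in, with the robot touching nothing.
Of tool0, tool1, tool2 only 2 to 3 are there at a start; the rules pass over those that are not, and their reading is None.
At some moment in a run one of tool0, tool1, tool2, lid may be knocked a few centimetres aside while the robot is not near it.
It also fails if it takes over 210 s, if anything falls off the work surface, if the arm or the gripper's body presses on something with over 40 N, if the wrist force passes 120 N, or if a joint passes its speed limit or range.

## Robot

A 7-joint arm with a two-finger parallel gripper is mounted at the origin on the work surface. World frame = base frame: x ahead of the robot, y to its left, z up, the work surface at z = 0. Lengths are in m, angles in rad, forces in N, time in s.
With the tool pointing down it reaches from about 0.425 to 0.925 m from the base axis. Payload 6.8 kg.
Tool frame: the origin (TCP) lies midway between the tips of the shut fingers; the grasp point (between the pads) lies 19 mm behind it; z points along the fingers, y is the line along which they close (so a half turn about z gives the same grasp; the last joint's range is limited). The gripper opens to 85 mm and grips with 20 to 120 N. Pads are 22 mm wide; open, the fingers measure 114 mm over their backs; the gripper's body (76 mm by 85 mm) begins 54 mm behind the grasp point. The pads swing forward as they close: fully open they stand 13 mm farther back than shut.
Start: joints at [1.158, 0.477, 0.022, 1.555, -0.011, 1.109, -0.083], TCP at [0.203, -0.644, 0.231] pointing down, gripper open.
Joint ranges: [-2.96, 2.96], [-0.34, 2.1], [-1.41, 1.46], [0.24, 2.44], [-1.37, 4.51], [0.17, 1.92], [-2.96, 2.96]. Speed limits (rad/s): [2.39, 2.39, 3.14, 3.14, 3.14, 3.14, 3.14].

## Interface

Orientations are given as a unit quaternion [w, x, y, z].
In Python, from station import bot, imaging gives the robot as it stands.
- The arm moves only by the tool move_arm, never from a script. Its argument "commands" is a list that holds one entry, the list of rows, each a list of 7 numbers: the shift along the tool's x, y, z in m, then the turn, a rotation vector about the tool's x, y, z in degrees, then the finger opening in m, from 0 to 0.0854. In form: [[[x, y, z, rx, ry, rz, grip], ...]]. A call has 1 to 20 rows; each row shifts and turns the commanded pose from where the row before left it, along the tool's axes as they then stand; what a row does not reach is not made up. A row lasts 1/8 s, in which the tool goes at most 62.5 mm and 10.7 degrees, less where a joint would pass 70% of its speed; a pose out of reach is approached as far as the arm can. A call is refused whole if a number of a shift passes 0.0625 or a number of a turn 10.7, either way. A call with a gripper value outside its range is refused whole. The fingers move at their own pace and stop on an object; "squeeze" is the grip in N (left out, the last holds). Time passes only in rows, so rows that do not move let the fingers close. It gives the time, the measured TCP pose, the force, the opening and the grip force at its end, in the units of the state.
- bot.get_obs(): the state, without advancing time (a new reading comes with each control period).
- imaging.read_camera(name): name is "scene" or "top" or "wrist"; returns the picture (420x560x3 uint8, red, green, blue); there is no depth.
- imaging.calibration(name): a dict with "intrinsics" (3x3 intrinsics, pixels), "extrinsics" (4x4, takes a point from camera to world coordinates); the wrist camera has in their place "mount" (4x4, takes a point from camera to tool coordinates, whose origin is the TCP and whose axes are the flange's). Camera axes: x right, y down, z forward; pixel columns grow to the right and rows downward; lengths in m; the calibration is good to about 2 mm. A picture is of the moment at which its call begins: read the wrist's pose just before it. calibration takes no time and is no camera call.
- bot.hand_in(): hands the job in; it is judged then, once.
The state is a dict: "t": time; "q": joint angles; "joint_vel": joint speeds; "joint_torque": joint torques, N m; "eef_pos": TCP position; "tool_rot": TCP orientation; "contact_force": force on the tool from outside, world axes, zero at the start; "torque": the same for the moment, N m; "gripper_width": opening from 0.0 (shut) to 1.0 (fully open); "grasp_force": force on a finger pad.
Only numpy, scipy, OpenCV 4.12 (cv2) and the standard library are available. Lean on these libraries where they do the work, as an engineer would, in place of code of your own. Each camera call takes 0.05 s, during which the arm holds its last target. There are 200 camera calls.

## Working session

There is one attempt and no reset: what is moved stays moved. The work goes in short steps, Python scripts to look and compute and a tool call to move; the robot and the scene stay as the last step left them, time stands still between calls to the robot, and variables do not carry over. Pictures are saved under pics/ and viewed, at most 14 in all, crops included, and the job is handed in when it is done.

Besides the shell and the picture viewer there is one more tool, called by a JSON object that holds its "api" and its "payload", one argument or row to a line. move_arm: Moves the arm, as the interface text tells. Its arguments: {"type":"object","properties":{"commands":{"type":"array","items":{"type":"array","items":{"type":"array","items":{"type":"number"}}}},"squeeze":{"type":"number"}},"required":["commands"]}

```bash
mkdir -p pics; ls; cat > h.py <<'E'
from station import bot, imaging
import numpy as np, cv2
from scipy.spatial.transform import Rotation as R
def snap(cam,name,crop=None,scale=1):
    o=bot.get_obs(); im=imaging.read_camera(cam)
    np.savez('pics/'+name+'.npz',im=im,p=o['eef_pos'],q=o['tool_rot'])
    save(im,name,crop,scale); return o,im
def save(im,name,crop=None,scale=1):
    if crop: x0,y0,x1,y1=crop; im=im[y0:y1,x0:x1]
    cv2.imwrite('pics/'+name+'.png',cv2.resize(im[:,:,::-1],None,fx=scale,fy=scale,interpolation=cv2.INTER_CUBIC))
def ext(cam,p=None,q=None):
    c=imaging.calibration(cam)
    if cam!='wrist': return np.array(c['intrinsics']),np.array(c['extrinsics'])
    T=np.eye(4);T[:3,:3]=R.from_quat(np.roll(q,-1)).as_matrix();T[:3,3]=p
    return np.array(c['intrinsics']),T@np.array(c['mount'])
def px2w(cam,uv,z,p=None,q=None):
    K,E=ext(cam,p,q); out=[]
    zs=np.broadcast_to(z,(len(uv),))
    for (u,v),zz in zip(uv,zs):
        d=E[:3,:3]@np.linalg.solve(K,[u,v,1]); out.append(E[:3,3]+d*(zz-E[2,3])/d[2])
    return np.round(np.array(out),4)
def w2px(cam,X,p=None,q=None):
    K,E=ext(cam,p,q); X=np.atleast_2d(X)
    c=(X-E[:3,3])@E[:3,:3]; a=c@K.T; return np.round(a[:,:2]/a[:,2:],1)
E
python3 - <<'E'
from h import *
for c in('top','scene'): snap(c,c+'0',scale=1.4)
for c in('top','scene','wrist'): print(c,imaging.calibration(c))
print(bot.get_obs())
E
```

```text
pics
top {'intrinsics': array([[468.23929163,   0.        , 276.2782808 ],
       [  0.        , 468.23929163, 209.80352563],
       [  0.        ,   0.        ,   1.        ]]), 'extrinsics': array([[-8.45785095e-03, -9.91637323e-01,  1.28778431e-01,
         4.45199473e-01],
       [-9.99961916e-01,  8.66453824e-03,  1.04482300e-03,
         5.68198961e-02],
       [-2.15189112e-03, -1.28764690e-01, -9.91672841e-01,
         1.25280777e+00],
       [ 0.00000000e+00,  0.00000000e+00,  0.00000000e+00,
         1.00000000e+00]])}
scene {'intrinsics': array([[541.65970206,   0.        , 283.42478369],
       [  0.        , 541.65970206, 209.59179072],
       [  0.        ,   0.        ,   1.        ]]), 'extrinsics': array([[-0.05163031,  0.53643689, -0.84235964,  1.75280909],
       [ 0.99864436,  0.03331913, -0.03999088,  0.11775964],
       [ 0.00661411, -0.84328245, -0.53742996,  0.81314581],
       [ 0.        ,  0.        ,  0.        ,  1.        ]])}
wrist {'intrinsics': array([[361.72632501,   0.        , 276.73185682],
       [  0.        , 361.72632501, 206.42467888],
      
[... 419 characters left out ...]
([ 1.15790293,  0.47772135,  0.02235424,  1.55634246, -0.01152793,
        1.10929494, -0.08308176]), 'joint_vel': array([-0.00080632, -0.00176404, -0.00058669, -0.00197947, -0.00068822,
       -0.00013085,  0.00098757]), 'joint_torque': array([ 5.05917749e-03, -5.97759140e+01,  1.61442328e+00, -2.81951487e+01,
        1.29768590e-02,  5.09355115e-03, -8.75631855e-06]), 'eef_pos': array([ 0.20239702, -0.64338709,  0.2304248 ]), 'tool_rot': array([-8.00532389e-04,  9.88408562e-01,  1.51815160e-01, -1.73241574e-04]), 'contact_force': array([-0.64963189, -0.16633428,  0.30286094]), 'torque': array([ 0.02021992,  0.01236038, -0.0315172 ]), 'grasp_force': 0.0, 'gripper_width': 0.9982896049163076}
```

View pics/top0.png

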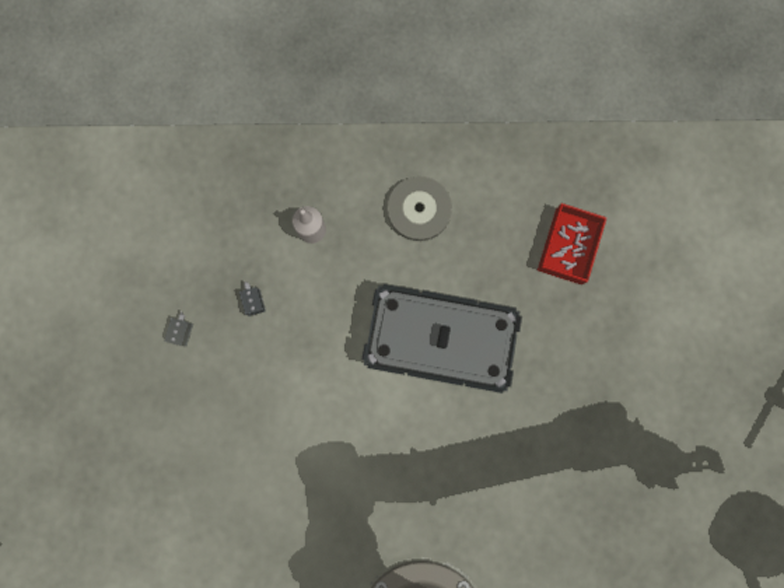

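View pics/scene0.png

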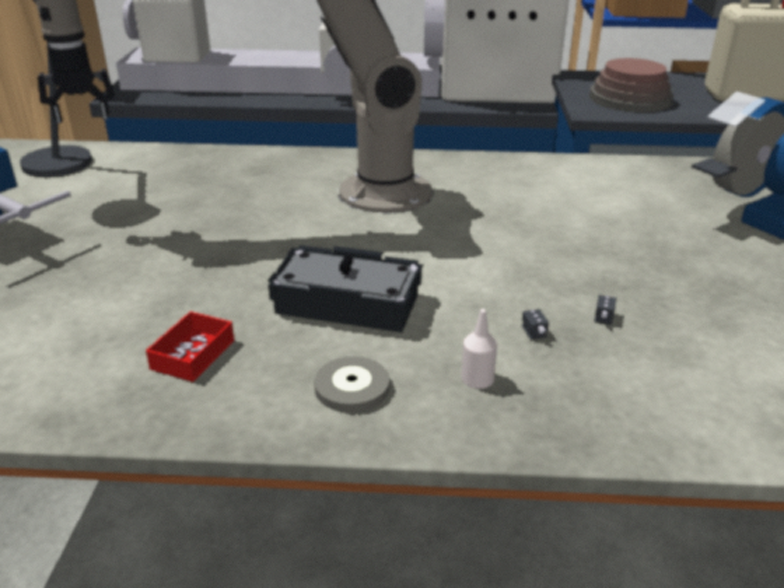

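The top view shows the box with its lid at about (442,337), and two holders at (178,330) and (250,299) with their bits pointing up. The wheel is at (419,208), the oil bottle at (305,222) and the bin at (573,243). The scene view agrees, so there are two holders.

```bash
python3 - <<'E'
from h import *
d=np.load('pics/top0.npz');im=d['im']
sp=np.array([(392,304),(501,324),(494,371),(384,350)])/1.4
P=px2w('top',sp,.072);print(P,P.mean(0)); 
l=(P[1]+P[2]-P[0]-P[3])[:2]; print('long axis',np.degrees(np.arctan2(l[1],l[0])),[np.linalg.norm(P[i]-P[(i+1)%4]) for i in range(4)])
print('knob',px2w('top',[(444/1.4,336.5/1.4)],.1))
print('holders',px2w('top',np.array([(178,332),(250,301)])/1.4,.036))
print('others oil,wheel,bin',px2w('top',np.array([(311,222),(418,208),(573,243)])/1.4,[.1,.02,.04]))
big=cv2.hconcat([cv2.resize(im[195:255,110:195],None,fx=9,fy=9,interpolation=cv2.INTER_CUBIC)])
save(big,'hold0')
K,E=ext('top');print(R.from_quat(np.roll(d['q'],-1)).as_matrix().round(3))
E
```

```text
[[ 0.5797  0.0488  0.072 ]
 [ 0.5416 -0.1476  0.072 ]
 [ 0.4575 -0.1325  0.072 ]
 [ 0.4966  0.0639  0.072 ]] [ 0.51885 -0.04185  0.072  ]
long axis -101.11905952703319 [np.float64(0.20006141557031934), np.float64(0.08544483600546023), np.float64(0.2002542633753399), np.float64(0.08446076011971478)]
knob [[ 0.5182 -0.0419  0.1   ]]
holders [[0.5349 0.4468 0.036 ]
 [0.5917 0.314  0.036 ]]
others oil,wheel,bin [[ 0.7262  0.1933  0.1   ]
 [ 0.7715 -0.0035  0.02  ]
 [ 0.696  -0.2934  0.04  ]]
[[ 0.954  0.3   -0.001]
 [ 0.3   -0.954  0.002]
 [-0.    -0.002 -1.   ]]
```

View pics/hold0.png

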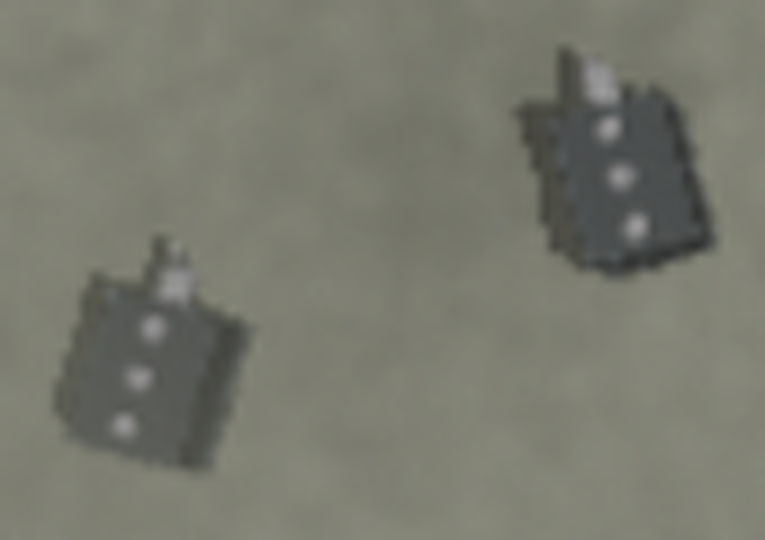

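The screw rows give the holder yaws: about -16° for the left one and +15° for the right. The lid spots are 200 x 85 mm apart, which matches the given sizes. Box yaw is -11.1°. Moving over the lid.

{"api": "move_arm", "payload": {
  "commands": [
    [[0.04,-0.04,0,0,0,0,0.0854],[0.04,-0.04,0,0,0,0,0.0854],[0.04,-0.04,0,0,0,0,0.0854],[0.04,-0.04,0,0,0,0,0.0854],[0.04,-0.04,0,0,0,0,0.0854],[0.04,-0.04,0,0,0,0,0.0854],[0.04,-0.04,0,0,0,0,0.0854],[0.04,-0.04,0,0,0,0,0.0854],[0.04,-0.04,0,0,0,0,0.0854],[0.04,-0.04,0,0,0,0,0.0854],[0.04,-0.04,0,0,0,0,0.0854],[0.04,-0.04,0,0,0,0,0.0854],[0,0,0,0,0,0,0.0854]]
  ]
}}

```text
t: 1.72
eef_pos: [0.5178, -0.0367, 0.2313]
tool_rot: [-0.001, 0.988, 0.156, 0.001]
contact_force: [-1.0, -0.8, -0.1]
gripper_width: 1.003
grasp_force: 0.0
```

{"api": "move_arm", "payload": {
  "commands": [
    [[0,0,0,0,0,-10.1,0.0854],[0,0,0,0,0,-10.1,0.0854],[0,0,0,0,0,-10.1,0.0854],[0,0,0,0,0,-10.1,0.0854],[0,0,0,0,0,-10.1,0.0854],[0,0,0,0,0,-10.1,0.0854],[0,0,0,0,0,-10.1,0.0854],[0,0,0,0,0,-10.1,0.0854],[0,0,0,0,0,-10.1,0.0854],[0,0,0,0,0,-10.1,0.0854],[0,0,0,0,0,-10.1,0.0854],[0,0,0,0,0,-10.1,0.0854],[0,0,0,0,0,-10.1,0.0854],[0,0,0,0,0,-10.1,0.0854],[0,0,0,0,0,-10.1,0.0854],[0,0,0,0,0,0,0.0854]]
  ]
}}

```text
t: 3.72
eef_pos: [0.5159, -0.0431, 0.2309]
tool_rot: [-0.0, 0.098, 0.995, -0.0]
contact_force: [1.0, 0.1, -0.8]
gripper_width: 1.002
grasp_force: 0.0
```

```bash
cat >> h.py <<'E'
def rel(target,yaw=None):
    "shift in tool axes to a world point; world yaw of tool x; rotation vec (deg, tool axes) to vertical at yaw"
    o=bot.get_obs(); M=R.from_quat(np.roll(o['tool_rot'],-1)); p=np.array(o['eef_pos'])
    y0=np.degrees(np.arctan2(*M.as_matrix()[[1,0],0]))
    print('p',p.round(4),'yaw',y0.round(2),'F',np.round(o['contact_force'],1),'t',o['t'],'w',round(o['gripper_width']*85.4,1))
    s=M.inv().apply(np.array(target)-p)
    Y=y0 if yaw is None else yaw; c,s_=np.cos(np.radians(Y)),np.sin(np.radians(Y))
    T=R.from_matrix(np.array([[c,s_,0],[s_,-c,0],[0,0,-1]]))
    print('shift',s.round(4),'turn',(M.inv()*T).as_rotvec(True).round(2))
E
python3 - <<'E'
from h import *
rel([.5186,-.0418,.23],168.9)
snap('wrist','w1',scale=1.4)
E
```

```text
p [ 0.5159 -0.0431  0.2309] yaw 168.8 F [ 1.   0.1 -0.8] t 3.725 w 85.5
shift [-0.0024  0.0018  0.0009] turn [-0.02 -0.05 -0.1 ]
```

View pics/w1.png

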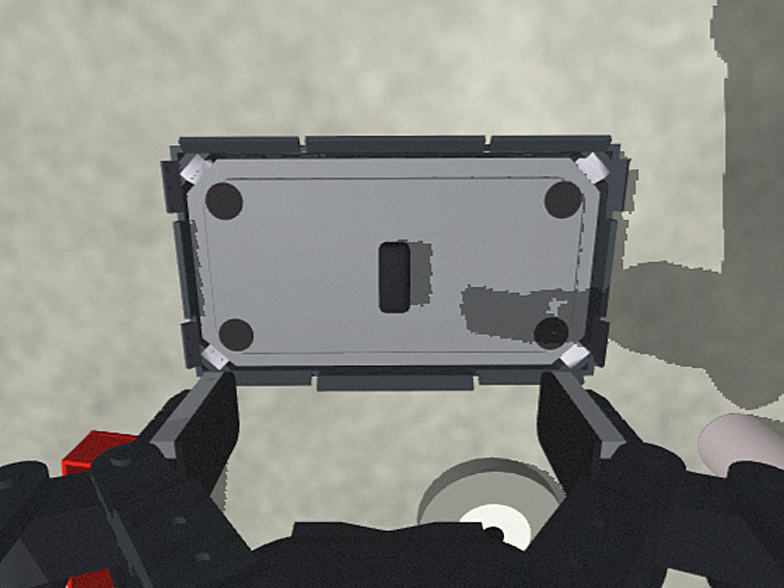

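The wrist view shows the knob at (394,277), the spots at (224,201), (563,200), (552,332) and (235,335), the four white catches, and the frame around them.

```bash
python3 - <<'E'
from h import *
d=np.load('pics/w1.npz');p,q=d['p'],d['q']
P=px2w('wrist',np.array([(224,201),(563,200),(552,332),(235,335)])/1.4,.072,p,q)
l=(P[1]+P[2]-P[0]-P[3])[:2];print(P,P.mean(0),np.degrees(np.arctan2(l[1],l[0])))
print('knob',px2w('wrist',np.array([(394.5,277.5)])/1.4,.1,p,q))
k=px2w('wrist',np.array([(379,278),(410,278),(394,242),(394,313)])/1.4,.1,p,q);print(np.linalg.norm(k[0]-k[1]),np.linalg.norm(k[2]-k[3]))
rel([P.mean(0)[0],P.mean(0)[1],.072+.0])
E
```

```text
[[ 0.4602 -0.1314  0.072 ]
 [ 0.4984  0.0651  0.072 ]
 [ 0.5801  0.0499  0.072 ]
 [ 0.5431 -0.1483  0.072 ]] [ 0.52045  -0.041175  0.072   ] 79.21303395480324
knob [[ 0.5183 -0.0404  0.1   ]]
0.01733666634621546 0.041047898850002006
p [ 0.5159 -0.0429  0.231 ] yaw 168.69 F [-1.   0.3  0.5] t 3.775 w 85.3
shift [-0.0042  0.0026  0.159 ] turn [-0.02 -0.04  0.  ]
```

{"api": "move_arm", "payload": {
  "commands": [
    [[-0.003,0.002,0.01,0,0,-0.3,0.045],[0,0,0.03,0,0,0,0.045],[0,0,0.03,0,0,0,0.045],[0,0,0.03,0,0,0,0.045],[0,0,0.02,0,0,0,0.045],[0,0,0.015,0,0,0,0.045],[0,0,0.01,0,0,0,0.045],[0,0,0.007,0,0,0,0.045],[0,0,0,0,0,0,0.045],[0,0,0,0,0,0,0.0],[0,0,0,0,0,0,0.0],[0,0,0,0,0,0,0.0],[0,0,0,0,0,0,0.0],[0,0,0,0,0,0,0.0],[0,0,0,0,0,0,0.0]]
  ],
  "squeeze": 70
}}

```text
t: 5.65
eef_pos: [0.5202, -0.0405, 0.0799]
tool_rot: [0.001, 0.094, 0.996, -0.0]
contact_force: [-1.4, 0.6, 6.1]
gripper_width: 0.194
grasp_force: 69.6
```

{"api": "move_arm", "payload": {
  "commands": [
    [[0,0,-0.01,0,0,0,0.0],[0,0,-0.01,0,0,0,0.0],[0,0,-0.02,0,0,0,0.0],[0,0,-0.03,0,0,0,0.0],[0,0,-0.03,0,0,0,0.0],[0,0,-0.02,0,0,0,0.0],[0,0,-0.01,0,0,0,0.0],[0,0,0,0,0,0,0.0]]
  ]
}}

```text
t: 6.65
eef_pos: [0.5198, -0.0407, 0.2096]
tool_rot: [0.0, 0.094, 0.996, -0.0]
contact_force: [0.5, 0.1, -4.4]
gripper_width: 0.196
grasp_force: 68.7
```

```bash
python3 - <<'E'
from h import *
rel([.41,-.37,.2],169)
snap('scene','s2',(150,100,450,300),2.5)
E
```

```text
p [ 0.5198 -0.0407  0.2096] yaw 169.25 F [ 0.5  0.1 -4.4] t 6.65 w 16.7
shift [ 0.0464 -0.344   0.0097] turn [-0.01  0.04  0.25]
```

View pics/s2.png

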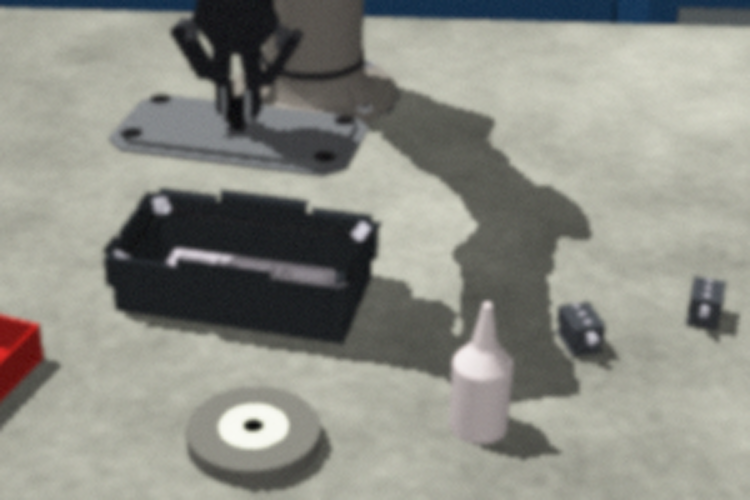

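The lid is held level and clear of the box. The rack in the box is visible. Moving the lid to the bench on the right.

{"api": "move_arm", "payload": {
  "commands": [
    [[0.0046,-0.0344,0,0,0,0,0.0],[0.0046,-0.0344,0,0,0,0,0.0],[0.0046,-0.0344,0,0,0,0,0.0],[0.0046,-0.0344,0,0,0,0,0.0],[0.0046,-0.0344,0,0,0,0,0.0],[0.0046,-0.0344,0,0,0,0,0.0],[0.0046,-0.0344,0,0,0,0,0.0],[0.0046,-0.0344,0,0,0,0,0.0],[0.0046,-0.0344,0,0,0,0,0.0],[0.0046,-0.0344,0,0,0,0,0.0],[0,0,0,0,0,0,0.0],[0,0,0.04,0,0,0,0.0],[0,0,0.04,0,0,0,0.0],[0,0,0.04,0,0,0,0.0],[0,0,0.03,0,0,0,0.0],[0,0,0.02,0,0,0,0.0],[0,0,0.012,0,0,0,0.0],[0,0,0,0,0,0,0.0]]
  ]
}}

```text
t: 8.95
eef_pos: [0.4105, -0.3696, 0.0269]
tool_rot: [-0.0, 0.093, 0.996, 0.0]
contact_force: [-0.3, -0.4, -3.5]
gripper_width: 0.194
grasp_force: 68.8
```

{"api": "move_arm", "payload": {
  "commands": [
    [[0,0,0.005,0,0,0,0.0],[0,0,0.003,0,0,0,0.0],[0,0,0.002,0,0,0,0.0],[0,0,0,0,0,0,0.0]]
  ]
}}

```text
t: 9.45
eef_pos: [0.4106, -0.3703, 0.0176]
tool_rot: [0.0, 0.094, 0.996, -0.0]
contact_force: [-1.0, -0.5, -1.6]
gripper_width: 0.193
grasp_force: 69.2
```

{"api": "move_arm", "payload": {
  "commands": [
    [[0,0,0.0005,0,0,0,0.0],[0,0,0,0,0,0,0.045],[0,0,0,0,0,0,0.045],[0,0,0,0,0,0,0.045],[0,0,-0.01,0,0,0,0.045],[0,0,-0.02,0,0,0,0.045],[0,0,-0.04,0,0,0,0.045],[0,0,-0.04,0,0,0,0.045],[0,0,-0.04,0,0,0,0.045],[0,0,-0.04,0,0,0,0.06],[0,0,0,0,0,0,0.06]]
  ]
}}

```text
t: 10.82
eef_pos: [0.4126, -0.371, 0.2117]
tool_rot: [0.003, 0.093, 0.996, -0.002]
contact_force: [0.7, -0.0, -1.3]
gripper_width: 0.705
grasp_force: 0.0
```

```bash
python3 - <<'E'
from h import *
d=np.load('pics/top0.npz')
print(px2w('top',np.array([(138,378),(621,177)])/9+[110,195],.036))
o,im=snap('top','t3',scale=1.4)
rel([.57,.31,.2],195)
E
```

```text
[[0.5353 0.4516 0.036 ]
 [0.5926 0.3129 0.036 ]]
p [ 0.4113 -0.3705  0.2095] yaw 169.26 F [-0.8 -0.7 -0.1] t 10.875 w 59.7
shift [-0.0291  0.6981  0.0077] turn [ -0.19   0.16 -25.74]
```

View pics/t3.png

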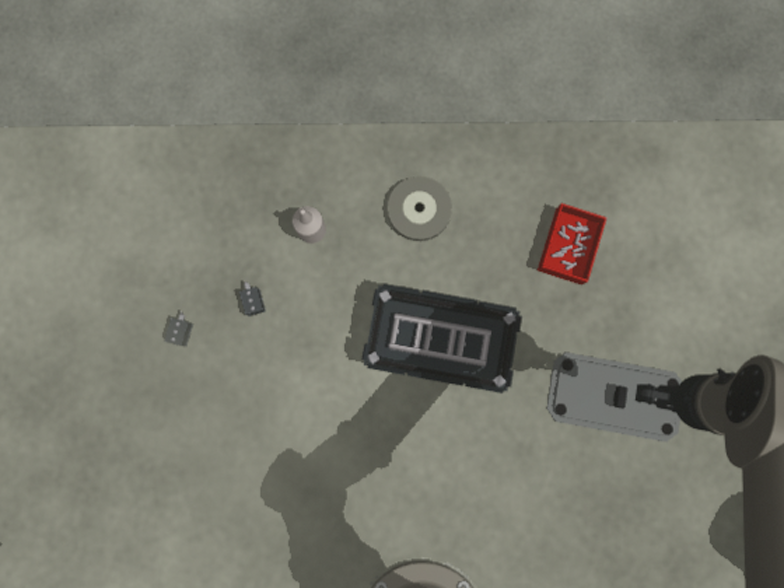

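The lid lies flat at about (612,396), the box is open with three pockets visible, and the holders are unmoved. Heading to the nearer holder.

{"api": "move_arm", "payload": {
  "commands": [
    [[-0.002,0.05,0,0,0,0,0.06],[-0.002,0.05,0,0,0,0,0.06],[-0.002,0.05,0,0,0,0,0.06],[-0.002,0.05,0,0,0,0,0.06],[-0.002,0.05,0,0,0,0,0.06],[-0.002,0.05,0,0,0,0,0.06],[-0.002,0.05,0,0,0,0,0.06],[-0.002,0.05,0,0,0,0,0.06],[-0.002,0.05,0,0,0,0,0.06],[-0.002,0.05,0,0,0,0,0.06],[-0.002,0.05,0,0,0,0,0.06],[-0.002,0.05,0,0,0,0,0.06],[-0.002,0.05,0,0,0,0,0.06],[-0.002,0.05,0,0,0,0,0.06],[0,0,0,0,0,-8.5,0.06],[0,0,0,0,0,-8.5,0.06],[0,0,0,0,0,-8.5,0.06],[0,0,0,0,0,0,0.06],[0,0,0,0,0,0,0.06]]
  ]
}}

```text
t: 13.25
eef_pos: [0.5681, 0.3122, 0.2064]
tool_rot: [-0.0, -0.127, 0.992, -0.0]
contact_force: [-0.1, -0.5, 0.7]
gripper_width: 0.706
grasp_force: 0.0
```

```bash
python3 - <<'E'
from h import *
rel([.5926,.313,.12],195)
o,im=snap('wrist','w4',scale=1.4)
print(w2px('wrist',[[.5926,.313,.036]],o['eef_pos'],o['tool_rot'])*1.4)
E
```

```text
p [0.5681 0.3122 0.2064] yaw -165.4 F [-0.1 -0.5  0.7] t 13.25 w 60.3
shift [-0.024  -0.0054  0.0863] turn [-0.01 -0.05 -0.4 ]
[[380.24 295.54]]
```

View pics/w4.png

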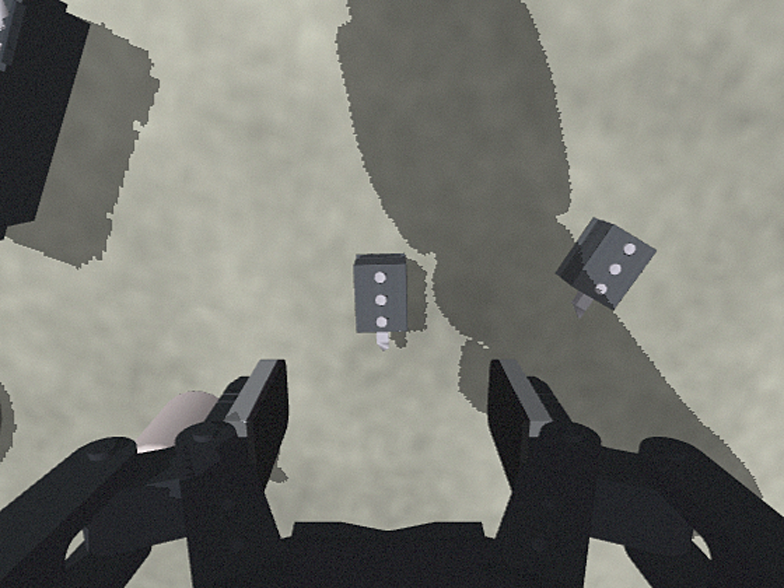

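The near holder's top spans (355–407, 264–333), with screws at (379.5,277.5) and (381.5,322), nearly aligned with the tool. The far holder's screws are at (630,249), (615,269) and (601,289).

```bash
python3 - <<'E'
from h import *
d=np.load('pics/w4.npz');p,q=d['p'],d['q']
a=px2w('wrist',np.array([(379.7,277.5),(380.5,299.5),(381.5,322),(354,264),(405.5,264),(407.5,333),(356,332.5),(630,249),(615,269),(601,289)])/1.4,.036,p,q)
print(a); ang=lambda v:np.degrees(np.arctan2(v[1],v[0]))
print(ang(a[2]-a[0]),ang(a[6]-a[3]),ang(a[5]-a[4]),'mean corners',a[3:7].mean(0),'h0',ang(a[9]-a[7]))
c=a[3:7].mean(0); rel([c[0],c[1],.12],180+ang(a[2]-a[0]))
E
```

```text
[[0.581  0.3096 0.036 ]
 [0.5951 0.3138 0.036 ]
 [0.6099 0.3183 0.036 ]
 [0.5766 0.2917 0.036 ]
 [0.5683 0.3233 0.036 ]
 [0.6131 0.3368 0.036 ]
 [0.6213 0.3038 0.036 ]
 [0.5233 0.4575 0.036 ]
 [0.5378 0.4532 0.036 ]
 [0.5524 0.4494 0.036 ]]
16.753794309081997 15.1466040988789 16.769617725131038 mean corners [0.594825 0.3139   0.036   ] h0 -15.55457127007439
p [0.5682 0.3123 0.2066] yaw -165.37 F [-0.9  0.5 -0.1] t 13.3 w 59.9
shift [-0.0262 -0.0052  0.0866] turn [-0.02 -0.03 -2.12]
```

{"api": "move_arm", "payload": {
  "commands": [
    [[-0.0255,-0.005,0,0,0,-1.4,0.06],[0,0,0.04,0,0,0,0.06],[0,0,0.04,0,0,0,0.06],[0,0,0.04,0,0,0,0.06],[0,0,0.03,0,0,0,0.06],[0,0,0.02,0,0,0,0.06],[0,0,0.012,0,0,0,0.06],[0,0,0.006,0,0,0,0.06],[0,0,0,0,0,0,0.06],[0,0,0,0,0,0,0.02],[0,0,0,0,0,0,0.02],[0,0,0,0,0,0,0.02],[0,0,0,0,0,0,0.02],[0,0,0,0,0,0,0.02],[0,0,0,0,0,0,0.02],[0,0,-0.01,0,0,0,0.02],[0,0,-0.03,0,0,0,0.02],[0,0,-0.04,0,0,0,0.02],[0,0,-0.04,0,0,0,0.02],[0,0,0,0,0,0,0.02]]
  ],
  "squeeze": 80
}}

```text
t: 15.8
eef_pos: [0.5957, 0.3157, 0.1426]
tool_rot: [0.003, -0.141, 0.99, 0.001]
contact_force: [0.2, 0.8, -2.3]
gripper_width: 0.379
grasp_force: 80.6
```

```bash
python3 - <<'E'
from h import *
rel([.52,-.04,.2],169)
o,im=snap('wrist','w5',scale=1.4)
E
```

```text
p [0.5957 0.3157 0.1426] yaw -163.84 F [ 0.2  0.8 -2.3] t 15.8 w 32.4
shift [ 0.1714 -0.3205 -0.0589] turn [ 0.18  0.3  27.16]
```

View pics/w5.png

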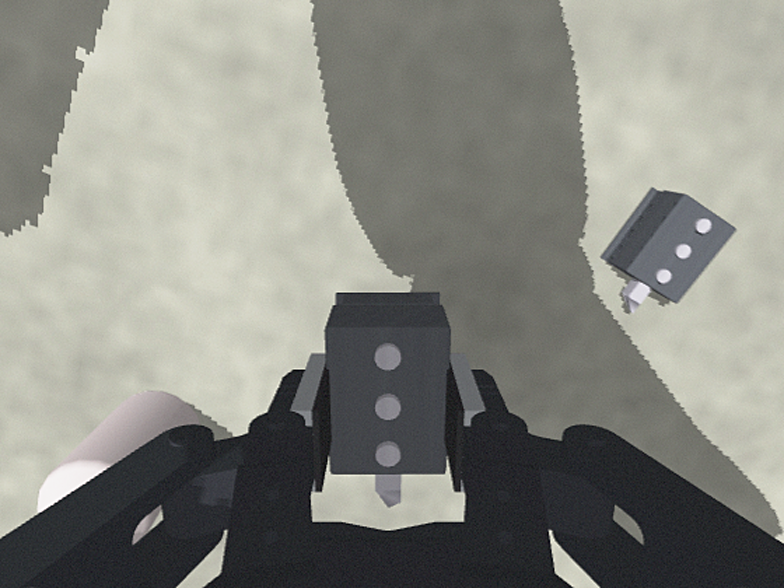

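The holder hangs straight in the grip, with its middle screw at (388,406). Carrying it to just short of the box for a close view of the rack.

{"api": "move_arm", "payload": {
  "commands": [
    [[0,0,-0.03,0,0,0,0.02],[0,0,-0.03,0,0,0,0.02],[0.028,-0.0366,0,0,0,0,0.02],[0.028,-0.0366,0,0,0,0,0.02],[0.028,-0.0366,0,0,0,0,0.02],[0.028,-0.0366,0,0,0,0,0.02],[0.028,-0.0366,0,0,0,0,0.02],[0.028,-0.0366,0,0,0,0,0.02],[0.028,-0.0366,0,0,0,0,0.02],[0.028,-0.0366,0,0,0,0,0.02],[0,0,0,0,0,9,0.02],[0,0,0,0,0,9,0.02],[0,0,0,0,0,9,0.02],[0,0,0,0,0,0,0.02],[0,0,0,0,0,0,0.02]]
  ]
}}

```text
t: 17.73
eef_pos: [0.46, -0.0294, 0.1981]
tool_rot: [-0.001, 0.093, 0.996, 0.0]
contact_force: [0.4, 0.8, -3.0]
gripper_width: 0.373
grasp_force: 80.6
```

```bash
python3 - <<'E'
from h import *
d=np.load('pics/w5.npz'); M=R.from_quat(np.roll(d['q'],-1))
c=px2w('wrist',np.array([(388,407)])/1.4,d['p'][2]-.0186+.036,d['p'],d['q'])[0]
print('holder in tool',M.inv().apply(c-d['p']))
rel([.52,-.04,.2],169)
o,im=snap('wrist','w6',scale=1.4)
E
```

```text
holder in tool [-0.00011074 -0.00071338 -0.01737265]
p [ 0.46   -0.0294  0.1981] yaw 169.34 F [ 0.4  0.8 -3. ] t 17.725 w 31.9
shift [-0.0609  0.0007 -0.002 ] turn [-0.01 -0.08  0.34]
```

View pics/w6.png

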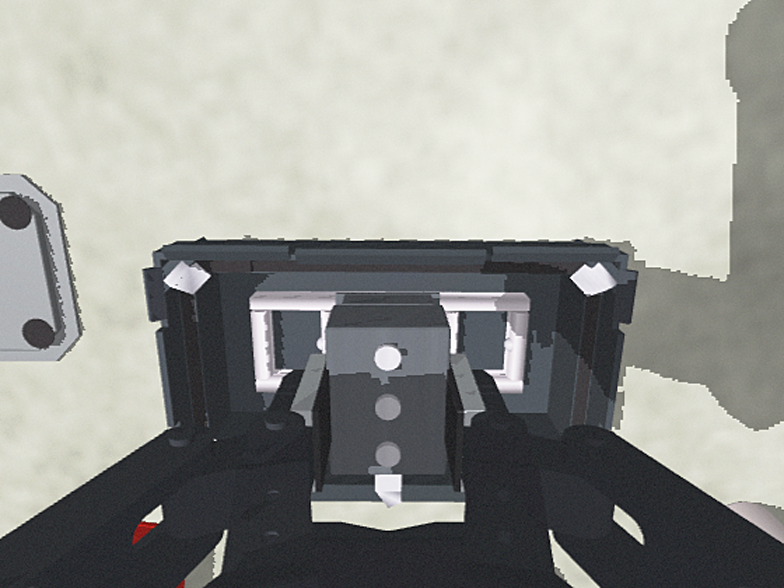

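The rack's outer corners are at (250,293), (529,293), (522,391) and (256,391). The inner end walls sit at about 272 and 506 at mid-height, and the holder is still straight.

```bash
python3 - <<'E'
from h import *
d=np.load('pics/w6.npz');p,q=d['p'],d['q']
ang=lambda v:np.degrees(np.arctan2(v[1],v[0]))
a=px2w('wrist',np.array([(250,293),(529,293),(522,391),(256,391)])/1.4,.024,p,q)
print(a,a.mean(0),[np.linalg.norm(a[i]-a[(i+1)%4]).round(4) for i in range(4)],ang(a[1]-a[0]),ang(a[2]-a[3]))
t=np.load('pics/t3.npz');save(t['im'],'rack',(240,190,385,290),5.5)
E
```

```text
[[ 0.4665 -0.1228  0.024 ]
 [ 0.5001  0.0562  0.024 ]
 [ 0.5696  0.0438  0.024 ]
 [ 0.5357 -0.1369  0.024 ]] [ 0.517975 -0.039925  0.024   ] [np.float64(0.1821), np.float64(0.0706), np.float64(0.1839), np.float64(0.0706)] 79.36874951767969 79.3746015537435
```

View pics/rack.png

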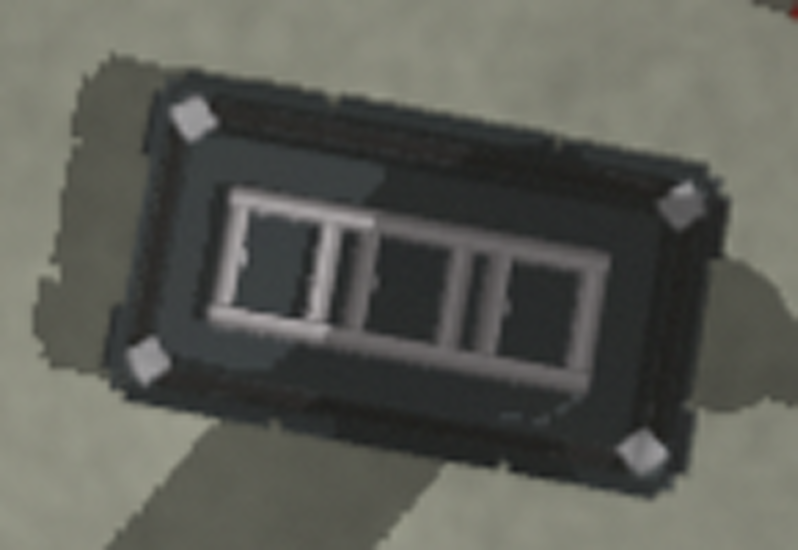

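```bash
python3 - <<'E'
from h import *
a=px2w('top',np.array([(232,188),(608,256),(587,390),(208,322)])/5.5+[240,190],.024)
print(a.mean(0),[np.linalg.norm(a[i]-a[(i+1)%4]).round(4) for i in range(4)])
rel([.5182,-.0395,.11],169.3)
E
```

```text
[ 0.517475 -0.04075   0.024   ] [np.float64(0.1824), np.float64(0.0647), np.float64(0.1826), np.float64(0.065)]
p [ 0.4602 -0.0294  0.1983] yaw 169.31 F [-0.3 -0.3 -3.3] t 17.775 w 32.1
shift [-0.059   0.0008  0.0882] turn [-0.   -0.07  0.01]
```

{"api": "move_arm", "payload": {
  "commands": [
    [[-0.029,0.0008,0,0,0,0,0.02],[-0.0298,0,0,0,0,0,0.02],[0,0,0.03,0,0,0,0.02],[0,0,0.03,0,0,0,0.02],[0,0,0.03,0,0,0,0.02],[0,0,0.03,0,0,0,0.02],[0,0,0.02,0,0,0,0.02],[0,0,0.008,0,0,0,0.02],[0,0,0.0,0,0,0,0.02]]
  ]
}}

```text
t: 18.9
eef_pos: [0.5187, -0.0396, 0.0508]
tool_rot: [-0.0, 0.094, 0.996, 0.0]
contact_force: [0.2, 0.0, -2.9]
gripper_width: 0.375
grasp_force: 80.5
```

{"api": "move_arm", "payload": {
  "commands": [
    [[0,0,0.003,0,0,0,0.02],[0,0,0.003,0,0,0,0.02],[0,0,0.003,0,0,0,0.02],[0,0,0.002,0,0,0,0.02],[0,0,0,0,0,0,0.02]]
  ]
}}

```text
t: 19.52
eef_pos: [0.5185, -0.0397, 0.0397]
tool_rot: [-0.0, 0.094, 0.996, -0.0]
contact_force: [0.2, 0.7, -2.6]
gripper_width: 0.376
grasp_force: 80.5
```

{"api": "move_arm", "payload": {
  "commands": [
    [[0,0,0.002,0,0,0,0.02],[0,0,0.002,0,0,0,0.02],[0,0,0.002,0,0,0,0.02],[0,0,0,0,0,0,0.02]]
  ]
}}

```text
t: 20.02
eef_pos: [0.5191, -0.0402, 0.0338]
tool_rot: [0.0, 0.095, 0.995, -0.0]
contact_force: [1.6, -3.5, -2.6]
gripper_width: 0.374
grasp_force: 80.6
```

{"api": "move_arm", "payload": {
  "commands": [
    [[0,-0.0005,0.0015,0,0,0,0.02],[0,0,0.0015,0,0,0,0.02],[0,0,0.0015,0,0,0,0.02],[0,0,0,0,0,0,0.02]]
  ]
}}

```text
t: 20.52
eef_pos: [0.5192, -0.0398, 0.0293]
tool_rot: [0.001, 0.094, 0.996, 0.0]
contact_force: [4.0, -0.8, -4.3]
gripper_width: 0.374
grasp_force: 80.5
```

{"api": "move_arm", "payload": {
  "commands": [
    [[0,0,0.0015,0,0,0,0.02],[0,0,0.001,0,0,0,0.02],[0,0,0.0005,0,0,0,0.02],[0,0,0,0,0,0,0.02]]
  ]
}}

```text
t: 21.02
eef_pos: [0.5193, -0.0397, 0.028]
tool_rot: [0.001, 0.094, 0.996, -0.0]
contact_force: [-1.1, -1.2, 16.1]
gripper_width: 0.377
grasp_force: 82.9
```

{"api": "move_arm", "payload": {
  "commands": [
    [[0,0,0.001,0,0,0,0.02],[0,0,0.001,0,0,0,0.02],[0,0,0,0,0,0,0.02]]
  ]
}}

```text
t: 21.4
eef_pos: [0.5194, -0.0397, 0.0279]
tool_rot: [0.001, 0.094, 0.996, -0.001]
contact_force: [-8.9, -2.4, 41.8]
gripper_width: 0.371
grasp_force: 85.9
```

{"api": "move_arm", "payload": {
  "commands": [
    [[0,0,-0.003,0,0,0,0.02],[0,0,0,0,0,0,0.046],[0,0,0,0,0,0,0.046],[0,0,-0.01,0,0,0,0.046],[0,0,-0.03,0,0,0,0.046],[0,0,-0.04,0,0,0,0.046],[0.02,0,-0.05,0,0,0,0.046],[0.04,0,-0.04,0,0,0,0.06],[0,0,0,0,0,0,0.06],[0,0,0,0,0,0,0.06]]
  ]
}}

```text
t: 22.65
eef_pos: [0.4595, -0.0294, 0.1973]
tool_rot: [0.0, 0.095, 0.996, -0.0]
contact_force: [-0.3, -0.3, -1.2]
gripper_width: 0.706
grasp_force: 0.0
```

```bash
python3 - <<'E'
from h import *
o,im=snap('wrist','w7',(130,80,450,320),2.5)
# predicted top corners/centre of holder if home (z .044) or on the ball (z .050)
c=np.array([.5193,-.0397]);a=np.radians(-10.7);x=np.array([np.cos(a),np.sin(a)]);y=np.array([-x[1],x[0]])
for z in(.044,.050):
    print(z,(w2px('wrist',[[*(c+i*.023*x+j*.017*y),z] for i,j in((-1,-1),(-1,1),(1,1),(1,-1),(0,0))],o['eef_pos'],o['tool_rot'])-[130,80])*2.5)
rel([.537,.453,.2],164.4)
im=imaging.read_camera('top');save(im,'t7')
E
```

```text
0.044 [[323.75 378.25]
 [421.5  378.  ]
 [419.75 497.75]
 [325.75 498.  ]
 [372.75 439.25]]
0.05 [[323.   384.25]
 [422.5  384.  ]
 [420.75 505.75]
 [325.   506.  ]
 [372.75 446.25]]
p [ 0.4595 -0.0293  0.1968] yaw 169.13 F [-0.3  0.  -1.2] t 22.7 w 60.1
shift [ 0.0149  0.4883 -0.0032] turn [ 0.   -0.05  4.73]
```

View pics/w7.png

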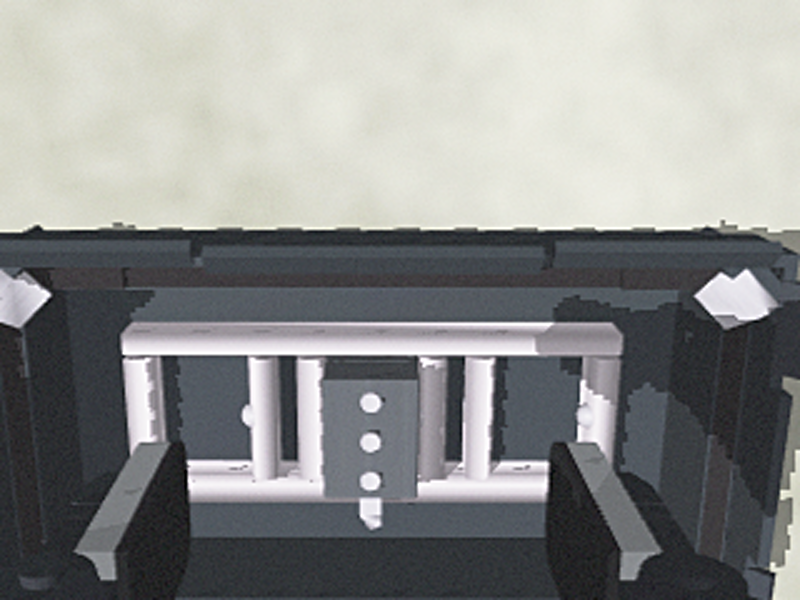

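The holder's middle screw is at (371,441) and its corners are at about (323,378) and (417,498). That matches the home prediction (z = 44 mm), so it is seated. On to the second holder.

{"api": "move_arm", "payload": {
  "commands": [
    [[0.0038,0.0488,0,0,0,0,0.06],[0.0038,0.0488,0,0,0,0,0.06],[0.0038,0.0488,0,0,0,0,0.06],[0.0038,0.0488,0,0,0,0,0.06],[0.0038,0.0488,0,0,0,0,0.06],[0.0038,0.0488,0,0,0,0,0.06],[0.0038,0.0488,0,0,0,0,0.06],[0.0038,0.0488,0,0,0,0,0.06],[0.0038,0.0488,0,0,0,0,0.06],[0.0038,0.0488,0,0,0,0,0.06],[0,0,0,0,0,4.7,0.06],[0,0,0,0,0,0,0.06],[0,0,0,0,0,0,0.06]]
  ]
}}

```text
t: 24.38
eef_pos: [0.5143, 0.4568, 0.196]
tool_rot: [-0.0, 0.135, 0.991, -0.001]
contact_force: [0.1, -0.0, -0.2]
gripper_width: 0.706
grasp_force: 0.0
```

```bash
python3 - <<'E'
from h import *
rel([.537,.453,.12],164.4)
o,im=snap('wrist','w8',(130,80,450,320),2.5)
E
```

```text
p [0.5143 0.4568 0.196 ] yaw 164.5 F [ 0.1 -0.  -0.2] t 24.375 w 60.3
shift [-0.023   0.0026  0.076 ] turn [-0.1  -0.04  0.1 ]
```

View pics/w8.png

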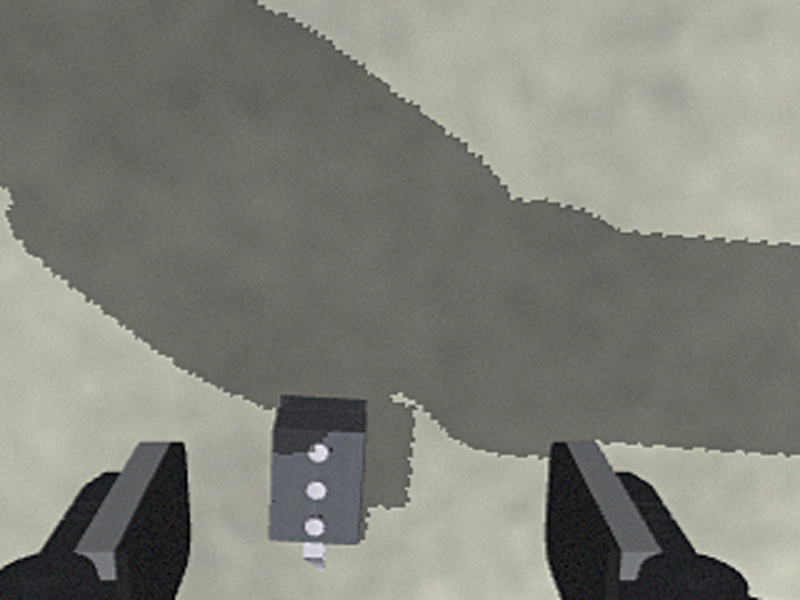

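The holder is not where I predicted, so it has been knocked. Its screws are now at (318.5,453), (316,490.5) and (314,526) in the crop.

```bash
python3 - <<'E'
from h import *
d=np.load('pics/w8.npz');p,q=d['p'],d['q']
ang=lambda v:np.degrees(np.arctan2(v[1],v[0]))
a=px2w('wrist',np.array([(318.5,453),(316,490.5),(314,526),(274,430),(366,433),(360,544),(269,540)])/2.5+[130,80],.036,p,q)
c=a[3:].mean(0);print(a[1],c,ang(a[2]-a[0]),ang(a[6]-a[3]),ang(a[5]-a[4]),[np.linalg.norm(a[3+i]-a[3+(i+1)%4]).round(4) for i in range(4)])
c=(c+a[1])/2
rel([c[0],c[1],.0186],180+ang(a[2]-a[0]))
E
```

```text
[0.5899 0.4152 0.036 ] [0.588925 0.41595  0.036   ] -19.472139295966684 -19.610705628871504 -18.354590138567474 [np.float64(0.0332), np.float64(0.0451), np.float64(0.0342), np.float64(0.0447)]
p [0.5144 0.4567 0.1964] yaw 164.47 F [-0.4 -0.3 -0.2] t 24.425 w 60.1
shift [-0.0834 -0.0193  0.1778] turn [-0.08 -0.02  3.94]
```

{"api": "move_arm", "payload": {
  "commands": [
    [[-0.042,-0.01,0,0,0,0,0.06],[-0.0415,-0.009,0,0,0,0,0.06],[0,0,0.03,0,0,3.8,0.06],[0,0,0.04,0,0,0,0.06],[0,0,0.04,0,0,0,0.06],[0,0,0.03,0,0,0,0.06],[0,0,0.02,0,0,0,0.06],[0,0,0.012,0,0,0,0.06],[0,0,0.0055,0,0,0,0.06],[0,0,0,0,0,0,0.06],[0,0,0,0,0,0,0.02],[0,0,0,0,0,0,0.02],[0,0,0,0,0,0,0.02],[0,0,0,0,0,0,0.02],[0,0,0,0,0,0,0.02],[0,0,0,0,0,0,0.02]]
  ],
  "squeeze": 80
}}

```text
t: 26.42
eef_pos: [0.5899, 0.4175, 0.0212]
tool_rot: [0.001, 0.168, 0.986, 0.001]
contact_force: [-0.3, -0.9, 5.4]
gripper_width: 0.373
grasp_force: 81.7
```

{"api": "move_arm", "payload": {
  "commands": [
    [[0,0,-0.01,0,0,0,0.02],[0,0,-0.03,0,0,0,0.02],[0,0,-0.05,0,0,0,0.02],[0,0,-0.05,0,0,0,0.02],[0,0,-0.03,0,0,0,0.02],[0,0,-0.01,0,0,0,0.02],[0,0,0,0,0,0,0.02]]
  ]
}}

```text
t: 27.3
eef_pos: [0.5892, 0.4166, 0.1993]
tool_rot: [-0.0, 0.168, 0.986, -0.0]
contact_force: [1.1, 0.3, -2.8]
gripper_width: 0.372
grasp_force: 80.8
```

```bash
python3 - <<'E'
from h import *
a=np.radians(79.3)
t=np.array([.5191,-.0399])+.064*np.array([np.cos(a),np.sin(a)]); print(t)
rel([*t,.2],169.2)
o,im=snap('wrist','w9',(130,180,450,420),2.5)
E
```

```text
[0.53098266 0.02298722]
p [0.5892 0.4166 0.1993] yaw 160.66 F [ 1.1  0.3 -2.8] t 27.3 w 31.8
shift [-0.0754 -0.3907 -0.0004] turn [-0.04 -0.   -8.54]
```

View pics/w9.png

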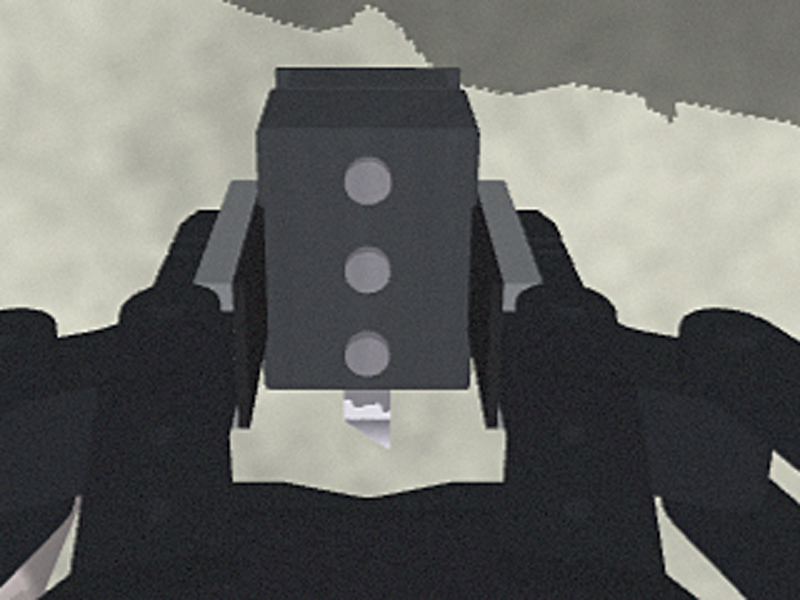

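The second holder hangs straight, with its middle screw at (368,270). Computing its offset in the tool before moving to pocket2.

```bash
python3 - <<'E'
from h import *
for n,uv in(('w5',(277.1,290.7)),('w9',(277.2,288))):
    d=np.load(f'pics/{n}.npz'); M=R.from_quat(np.roll(d['q'],-1))
    c=px2w('wrist',np.array([uv]),d['p'][2]-.02+.036,d['p'],d['q'])[0]
    print('holder in tool',M.inv().apply(c-d['p']))
E
```

```text
holder in tool [-0.00095454 -0.00065032 -0.01596764]
holder in tool [ 0.00017453 -0.00067589 -0.01597821]
```

{"api": "move_arm", "payload": {
  "commands": [
    [[-0.0076,-0.039,0,0,0,0,0.02],[-0.0076,-0.039,0,0,0,0,0.02],[-0.0076,-0.039,0,0,0,0,0.02],[-0.0076,-0.039,0,0,0,0,0.02],[-0.0076,-0.039,0,0,0,0,0.02],[-0.0076,-0.039,0,0,0,0,0.02],[-0.0076,-0.039,0,0,0,0,0.02],[-0.0076,-0.039,0,0,0,0,0.02],[-0.0076,-0.039,0,0,0,0,0.02],[-0.007,-0.0397,0,0,0,0,0.02],[0,0,0,0,0,-8.5,0.02],[0,0,0,0,0,0,0.02],[0,0,0,0,0,0,0.02]]
  ]
}}

```text
t: 28.98
eef_pos: [0.5307, 0.0239, 0.1991]
tool_rot: [-0.001, 0.095, 0.995, 0.0]
contact_force: [-0.5, -0.2, -2.6]
gripper_width: 0.374
grasp_force: 80.9
```

```bash
python3 - <<'E'
from h import *
rel([.531,.023,.05],169.2)
E
```

```text
p [0.5307 0.0239 0.1991] yaw 169.07 F [-0.5 -0.2 -2.6] t 28.975 w 31.9
shift [-0.0007 -0.0008  0.1491] turn [ 0.02 -0.08 -0.13]
```

{"api": "move_arm", "payload": {
  "commands": [
    [[-0.0015,-0.0008,0.01,0,0,0,0.02],[0,0,0.03,0,0,0,0.02],[0,0,0.03,0,0,0,0.02],[0,0,0.03,0,0,0,0.02],[0,0,0.03,0,0,0,0.02],[0,0,0.015,0,0,0,0.02],[0,0,0.004,0,0,0,0.02],[0,0,0.004,0,0,0,0.02],[0,0,0.003,0,0,0,0.02],[0,0,0.003,0,0,0,0.02],[0,0,0.0,0,0,0,0.02]]
  ]
}}

```text
t: 30.35
eef_pos: [0.5325, 0.0221, 0.0409]
tool_rot: [0.0, 0.095, 0.996, -0.0]
contact_force: [0.2, -0.8, -2.1]
gripper_width: 0.373
grasp_force: 80.9
```

{"api": "move_arm", "payload": {
  "commands": [
    [[0,0,0.0015,0,0,0,0.02],[0,0,0.0015,0,0,0,0.02],[0,0,0.0015,0,0,0,0.02],[0,0,0,0,0,0,0.02]]
  ]
}}

```text
t: 30.85
eef_pos: [0.533, 0.0221, 0.0367]
tool_rot: [0.001, 0.094, 0.996, -0.0]
contact_force: [1.4, -1.4, 1.4]
gripper_width: 0.372
grasp_force: 81.4
```

{"api": "move_arm", "payload": {
  "commands": [
    [[0,0,0.0015,0,0,0,0.02],[0,0,0.0015,0,0,0,0.02],[0,0,0.0015,0,0,0,0.02],[0,0,0,0,0,0,0.02]]
  ]
}}

```text
t: 31.35
eef_pos: [0.532, 0.0225, 0.0313]
tool_rot: [-0.0, 0.094, 0.996, 0.0]
contact_force: [1.0, 0.5, -4.7]
gripper_width: 0.374
grasp_force: 80.7
```

{"api": "move_arm", "payload": {
  "commands": [
    [[0,0,0.0015,0,0,0,0.02],[0,0,0.0015,0,0,0,0.02],[0,0,0,0,0,0,0.02]]
  ]
}}

```text
t: 31.72
eef_pos: [0.5322, 0.0224, 0.0291]
tool_rot: [-0.0, 0.094, 0.996, -0.0]
contact_force: [-2.7, 0.7, 3.3]
gripper_width: 0.371
grasp_force: 81.6
```

{"api": "move_arm", "payload": {
  "commands": [
    [[0,0,0.0015,0,0,0,0.02],[0,0,0.001,0,0,0,0.02],[0,0,0,0,0,0,0.02]]
  ]
}}

```text
t: 32.1
eef_pos: [0.5323, 0.0224, 0.029]
tool_rot: [0.0, 0.094, 0.996, -0.001]
contact_force: [-10.6, -2.0, 32.1]
gripper_width: 0.378
grasp_force: 85.3
```

{"api": "move_arm", "payload": {
  "commands": [
    [[0,0,-0.003,0,0,0,0.02],[0,0,0,0,0,0,0.046],[0,0,0,0,0,0,0.046],[0,0,-0.01,0,0,0,0.046],[0,0,-0.03,0,0,0,0.046],[0,0,-0.05,0,0,0,0.046],[0,0,-0.05,0,0,0,0.046],[0.02,0,-0.03,0,0,0,0.046],[0.04,-0.02,0,0,0,0,0.06],[0,-0.04,0,0,0,0,0.06],[0,0,0,0,0,0,0.06],[0,0,0,0,0,0,0.06]]
  ]
}}

```text
t: 33.6
eef_pos: [0.4625, -0.0251, 0.1997]
tool_rot: [0.0, 0.095, 0.996, 0.0]
contact_force: [0.6, 0.2, -0.2]
gripper_width: 0.702
grasp_force: 0.0
```

```bash
python3 - <<'E'
from h import *
o,im=snap('wrist','w10'); top=imaging.read_camera('top')
t3=np.load('pics/t3.npz')['im']
save(cv2.hconcat([cv2.resize(im[110:330,110:450],None,fx=1.6,fy=1.6),cv2.resize(top[230:330,360:500],None,fx=1.6*2.2,fy=1.6*2.2)[:352,:256]]),'w10v')
# same lid pixels as before?
d=cv2.absdiff(top[245:320,385:425],t3[245:320,385:425]).max(2);print('lid left part change',(d>25).mean())
rel([.4106,-.3703,.2],169.2)
# screws: bright blobs on dark near the predicted holder tops
for c in([.5192,-.0397],[.5318,.0226]):
    for z in (.044,.050):
        u=w2px('wrist',[[*c,z]],o['eef_pos'],o['tool_rot'])[0]
        g=cv2.cvtColor(im,cv2.COLOR_RGB2GRAY); x,y=u.astype(int); w=g[y-14:y+15,x-6:x+7]
        n,l,s,ce=cv2.connectedComponentsWithStats((w>150).astype('uint8'));print(z,u,[(ce[i]+[x-6,y-14]).round(1).tolist()+[s[i,4]] for i in range(1,n)])
E
```

```text
lid left part change 0.12766666666666668
p [ 0.4626 -0.0243  0.1996] yaw 169.25 F [ 0.7 -0.2  0.3] t 33.7 w 60.3
shift [-0.0134 -0.3496 -0.0007] turn [0.04 0.02 0.05]
0.044 [273.4 252.2] [[272.2, 239.2, np.int32(28)], [272.4, 253.2, np.int32(52)], [272.5, 265.8, np.int32(8)]]
0.05 [273.4 254.9] [[272.2, 240.4, np.int32(11)], [272.4, 253.2, np.int32(52)], [272.5, 266.9, np.int32(24)]]
0.044 [344.6 252.9] [[344.9, 239.7, np.int32(31)], [344.1, 254.0, np.int32(50)], [343.0, 266.0, np.int32(5)]]
0.05 [345.9 255.6] [[345.1, 241.2, np.int32(9)], [344.1, 254.0, np.int32(50)], [343.3, 267.7, np.int32(28)]]
```

Both holders' screws lie where the home height predicts. Next, back to the lid.

{"api": "move_arm", "payload": {
  "commands": [
    [[-0.0019,-0.05,0,0,0,0,0.06],[-0.0019,-0.05,0,0,0,0,0.06],[-0.0019,-0.05,0,0,0,0,0.06],[-0.0019,-0.05,0,0,0,0,0.06],[-0.0019,-0.05,0,0,0,0,0.06],[-0.0019,-0.05,0,0,0,0,0.06],[-0.0019,-0.05,0,0,0,0,0.06],[0,0,0,0,0,0,0.045],[0,0,0,0,0,0,0.045]]
  ]
}}

```text
t: 34.83
eef_pos: [0.4104, -0.3704, 0.1991]
tool_rot: [0.0, 0.094, 0.996, 0.001]
contact_force: [-0.2, 0.1, 0.2]
gripper_width: 0.53
grasp_force: 0.0
```

```bash
python3 - <<'E'
from h import *
o,im=snap('wrist','w11'); p,q=o['eef_pos'],o['tool_rot']
g=cv2.cvtColor(im,cv2.COLOR_RGB2GRAY)
M=R.from_quat(np.roll(q,-1)).as_matrix()
# predicted spots & knob if lid unmoved
a=np.radians(-10.8);x=np.array([np.cos(a),np.sin(a)]);y=np.array([-x[1],x[0]]);c=np.array([.4106,-.3703])
pts=[[*(c+i*.042*x+j*.1*y),.009] for i,j in((-1,-1),(-1,1),(1,1),(1,-1))]+[[*c,.037]]
print('pred',w2px('wrist',pts,p,q).tolist())
n,l,s,ce=cv2.connectedComponentsWithStats((g<75).astype('uint8'))
for i in range(1,n):
    if 100<s[i,4]<3000: print(ce[i].round(1),s[i].tolist())
rel([*c,.0175],169.2)
E
```

```text
pred [[167.2, 134.7], [387.8, 135.0], [380.4, 222.8], [174.3, 222.6], [277.6, 187.0]]
[166.3 134.8] [155, 123, 24, 25, 453]
[387.7 134.8] [376, 122, 25, 26, 467]
[277.1 184.8] [267, 161, 22, 48, 956]
[173.6 223. ] [163, 213, 22, 21, 371]
[380.2 223. ] [369, 212, 26, 23, 421]
p [ 0.4105 -0.3699  0.1993] yaw 169.31 F [0.3 0.3 0.4] t 34.875 w 45.1
shift [-1.000e-04 -5.000e-04  1.818e-01] turn [0.06 0.01 0.11]
```

The lid lies exactly where I left it. Grasping it again.

{"api": "move_arm", "payload": {
  "commands": [
    [[0,0,0.04,0,0,0,0.045],[0,0,0.04,0,0,0,0.045],[0,0,0.04,0,0,0,0.045],[0,0,0.03,0,0,0,0.045],[0,0,0.02,0,0,0,0.045],[0,0,0.0115,0,0,0,0.045],[0,0,0,0,0,0,0.045],[0,0,0,0,0,0,0.0],[0,0,0,0,0,0,0.0],[0,0,0,0,0,0,0.0],[0,0,0,0,0,0,0.0],[0,0,0,0,0,0,0.0],[0,0,0,0,0,0,0.0],[0,0,-0.01,0,0,0,0.0],[0,0,-0.03,0,0,0,0.0],[0,0,-0.05,0,0,0,0.0],[0,0,-0.05,0,0,0,0.0],[0,0,-0.05,0,0,0,0.0],[0,0,-0.01,0,0,0,0.0],[0,0,0,0,0,0,0.0]]
  ],
  "squeeze": 70
}}

```text
t: 37.38
eef_pos: [0.4089, -0.3718, 0.2177]
tool_rot: [-0.0, 0.095, 0.996, -0.0]
contact_force: [-0.2, 0.4, -4.8]
gripper_width: 0.19
grasp_force: 69.0
```

```bash
python3 - <<'E'
from h import *
rel([.5198,-.0407,.13],169.2)
E
```

```text
p [ 0.4089 -0.3718  0.2177] yaw 169.13 F [-0.2  0.4 -4.8] t 37.375 w 16.2
shift [-0.0466  0.3461  0.0874] turn [-0.04 -0.02 -0.07]
```

{"api": "move_arm", "payload": {
  "commands": [
    [[-0.00466,0.0346,0,0,0,0,0.0],[-0.00466,0.0346,0,0,0,0,0.0],[-0.00466,0.0346,0,0,0,0,0.0],[-0.00466,0.0346,0,0,0,0,0.0],[-0.00466,0.0346,0,0,0,0,0.0],[-0.00466,0.0346,0,0,0,0,0.0],[-0.00466,0.0346,0,0,0,0,0.0],[-0.00466,0.0346,0,0,0,0,0.0],[-0.00466,0.0346,0,0,0,0,0.0],[-0.00466,0.0346,0,0,0,0,0.0],[0,0,0,0,0,0,0.0],[0,0,0.04,0,0,0,0.0],[0,0,0.04,0,0,0,0.0],[0,0,0.02,0,0,0,0.0],[0,0,0,0,0,0,0.0]]
  ]
}}

```text
t: 39.25
eef_pos: [0.5188, -0.041, 0.1161]
tool_rot: [-0.002, 0.094, 0.996, 0.0]
contact_force: [0.1, 0.1, -3.2]
gripper_width: 0.19
grasp_force: 69.1
```

```bash
python3 - <<'E'
from h import *
rel([.520,-.0406,.0805],169.2)
E
```

```text
p [ 0.5188 -0.041   0.1161] yaw 169.16 F [ 0.1  0.1 -3.2] t 39.25 w 16.3
shift [-0.0013  0.0006  0.0356] turn [-0.01 -0.24 -0.04]
```

{"api": "move_arm", "payload": {
  "commands": [
    [[-0.001,0.0003,0.01,0,0,0,0.0],[0,0,0.008,0,0,0,0.0],[0,0,0.006,0,0,0,0.0],[0,0,0.004,0,0,0,0.0],[0,0,0.003,0,0,0,0.0],[0,0,0.002,0,0,0,0.0],[0,0,0,0,0,0,0.0]]
  ]
}}

```text
t: 40.12
eef_pos: [0.5213, -0.0405, 0.0847]
tool_rot: [-0.0, 0.094, 0.996, -0.0]
contact_force: [-0.2, -0.8, -3.9]
gripper_width: 0.192
grasp_force: 69.3
```

{"api": "move_arm", "payload": {
  "commands": [
    [[0.0005,0,0.002,0,0,0,0.0],[0,0,0.001,0,0,0,0.0],[0,0,0.001,0,0,0,0.0],[0,0,0,0,0,0,0.0]]
  ]
}}

```text
t: 40.62
eef_pos: [0.521, -0.0401, 0.0814]
tool_rot: [0.0, 0.094, 0.996, -0.0]
contact_force: [-3.7, 1.5, 5.0]
gripper_width: 0.191
grasp_force: 70.4
```

{"api": "move_arm", "payload": {
  "commands": [
    [[0,0,-0.0005,0,0,0,0.0],[0,0,0,0,0,0,0.04],[0,0,0,0,0,0,0.04],[0,0,0,0,0,0,0.04],[0,0,-0.01,0,0,0,0.04],[0,0,-0.03,0,0,0,0.04],[0,0,-0.05,0,0,0,0.04],[0,0,-0.06,0,0,0,0.04],[0,0,0,0,0,0,0],[0,0,0,0,0,0,0],[0,0,0,0,0,0,0],[0,0,0,0,0,0,0]]
  ]
}}

```text
t: 42.12
eef_pos: [0.5202, -0.0404, 0.2303]
tool_rot: [-0.001, 0.094, 0.996, 0.0]
contact_force: [-0.3, -0.1, -0.3]
gripper_width: -0.002
grasp_force: 0.0
```

```bash
cat >> h.py <<'E'
def spots(name):
    o,im=snap('wrist',name); p,q=o['eef_pos'],o['tool_rot']
    g=cv2.cvtColor(im,cv2.COLOR_RGB2GRAY)
    n,l,s,ce=cv2.connectedComponentsWithStats((g<80).astype('uint8'))
    for i in range(1,n):
        if 100<s[i,4]<3000 and ce[i][1]<300: print(ce[i].round(1),s[i].tolist(),px2w('wrist',[ce[i]],.072,p,q)[0])
    print('p',p)
E
python3 - <<'E'
from h import *
spots('w12')
a=np.radians(-10.8);x=np.array([np.cos(a),np.sin(a)]);y=np.array([-x[1],x[0]]);c=np.array([.520,-.0405])
d=np.load('pics/w12.npz')
print(w2px('wrist',[[*(c+i*.042*x+j*.1*y),.072] for i,j in((-1,-1),(1,-1),(-1,1),(1,1))],d['p'],d['q']).tolist())
E
```

```text
[155.7 138.3] [143, 125, 26, 27, 548] [ 0.4601 -0.1311  0.072 ]
[399.1 138.8] [386, 126, 27, 27, 559] [0.498  0.0654 0.072 ]
[277.6 193.6] [267, 168, 23, 52, 1112] [ 0.5249 -0.0414  0.072 ]
[164.  234.7] [152, 224, 25, 23, 440] [ 0.5429 -0.1473  0.072 ]
[390.  234.9] [378, 224, 25, 23, 464] [0.5806 0.0495 0.072 ]
p [ 0.52019807 -0.04041404  0.23027746]
[[155.9, 138.1], [164.6, 234.2], [399.2, 138.1], [390.4, 234.2]]
```

View pics/w12.png

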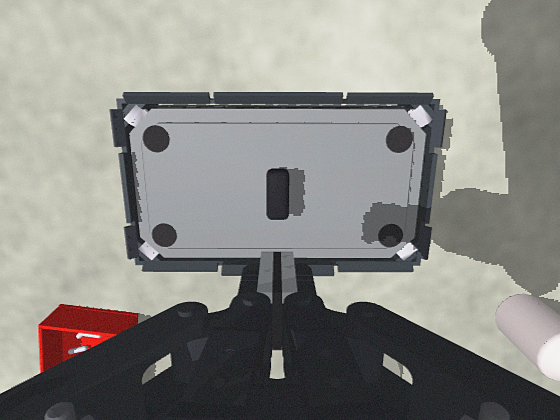

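The lid is loose on the catches, with all four spots within 1 px of prediction: (156,138), (399,139), (164,235) and (390,235). Fingers are shut; pressing corner 0.

{"api": "move_arm", "payload": {
  "commands": [
    [[0.021,-0.05,0,0,0,0,0],[0.021,-0.05,0,0,0,0,0],[0,0,0.05,0,0,0,0],[0,0,0.05,0,0,0,0],[0,0,0.04,0,0,0,0],[0,0,0.01,0,0,0,0],[0,0,0,0,0,0,0],[0,0,0.002,0,0,0,0],[0,0,0.002,0,0,0,0],[0,0,0.002,0,0,0,0],[0,0,0,0,0,0,0]]
  ]
}}

```text
t: 43.55
eef_pos: [0.4608, -0.1309, 0.0754]
tool_rot: [0.0, 0.094, 0.996, -0.0]
contact_force: [-0.9, 0.1, 0.2]
gripper_width: -0.001
grasp_force: 0.0
```

{"api": "move_arm", "payload": {
  "commands": [
    [[0,0,0.002,0,0,0,0],[0,0,0.002,0,0,0,0],[0,0,0.002,0,0,0,0],[0,0,0.001,0,0,0,0],[0,0,0,0,0,0,0]]
  ]
}}

```text
t: 44.18
eef_pos: [0.4621, -0.13, 0.0688]
tool_rot: [0.001, 0.094, 0.996, 0.0]
contact_force: [1.3, 1.7, 5.0]
gripper_width: -0.001
grasp_force: 2.2
```

{"api": "move_arm", "payload": {
  "commands": [
    [[0,0,0.002,0,0,0,0],[0,0,0.002,0,0,0,0],[0,0,0.001,0,0,0,0],[0,0,0,0,0,0,0]]
  ]
}}

```text
t: 44.68
eef_pos: [0.4614, -0.1305, 0.0637]
tool_rot: [0.0, 0.094, 0.996, 0.0]
contact_force: [-1.0, 1.9, 7.9]
gripper_width: -0.002
grasp_force: 3.9
```

{"api": "move_arm", "payload": {
  "commands": [
    [[0,0,0.0015,0,0,0,0],[0,0,0.001,0,0,0,0],[0,0,0.001,0,0,0,0],[0,0,0,0,0,0,0]]
  ]
}}

```text
t: 45.18
eef_pos: [0.4621, -0.1306, 0.0618]
tool_rot: [0.001, 0.094, 0.996, -0.001]
contact_force: [-5.0, 1.2, 27.3]
gripper_width: -0.001
grasp_force: 13.8
```

{"api": "move_arm", "payload": {
  "commands": [
    [[0,0,-0.02,0,0,0,0],[0,0,-0.03,0,0,0,0],[-0.042,0,0,0,0,0,0],[-0.042,0,0,0,0,0,0],[0,0,0.02,0,0,0,0],[0,0,0.014,0,0,0,0],[0,0,0,0,0,0,0],[0,0,0.002,0,0,0,0],[0,0,0.002,0,0,0,0],[0,0,0.002,0,0,0,0],[0,0,0.002,0,0,0,0],[0,0,0.002,0,0,0,0],[0,0,0,0,0,0,0]]
  ]
}}

```text
t: 46.8
eef_pos: [0.5432, -0.1465, 0.0656]
tool_rot: [-0.0, 0.094, 0.996, 0.0]
contact_force: [0.9, -0.7, 0.4]
gripper_width: 0.001
grasp_force: 0.0
```

{"api": "move_arm", "payload": {
  "commands": [
    [[0,0,0.002,0,0,0,0],[0,0,0.001,0,0,0,0],[0,0,0.001,0,0,0,0],[0,0,0,0,0,0,0]]
  ]
}}

```text
t: 47.3
eef_pos: [0.5434, -0.1465, 0.0623]
tool_rot: [-0.0, 0.094, 0.996, -0.0]
contact_force: [-2.3, 0.4, 5.7]
gripper_width: -0.002
grasp_force: 2.7
```

{"api": "move_arm", "payload": {
  "commands": [
    [[0,0,0.001,0,0,0,0],[0,0,0.001,0,0,0,0],[0,0,0,0,0,0,0]]
  ]
}}

```text
t: 47.68
eef_pos: [0.5435, -0.1465, 0.0619]
tool_rot: [0.0, 0.094, 0.996, -0.001]
contact_force: [-8.6, -0.1, 21.6]
gripper_width: -0.001
grasp_force: 10.8
```

{"api": "move_arm", "payload": {
  "commands": [
    [[0,0,-0.05,0,0,0,0],[0,0,-0.06,0,0,0,0],[0,0,-0.06,0,0,0,0],[0.042,0.05,0,0,0,0,0],[0,0.05,0,0,0,0,0],[0,0,0,0,0,0,0],[0,0,0,0,0,0,0]]
  ]
}}

```text
t: 48.55
eef_pos: [0.5222, -0.0435, 0.2297]
tool_rot: [-0.0, 0.094, 0.996, -0.0]
contact_force: [-0.4, -0.1, 0.2]
gripper_width: 0.001
grasp_force: 0.0
```

```bash
cat >> h.py <<'E'
def heights(name):
    "lid corner heights: fit spot pixel to z, lid fixed near c"
    o,im=snap('wrist',name); p,q=o['eef_pos'],o['tool_rot']
    g=cv2.cvtColor(im,cv2.COLOR_RGB2GRAY)
    n,l,s,ce=cv2.connectedComponentsWithStats((g<80).astype('uint8'))
    S=np.array([ce[i] for i in range(1,n) if 250<s[i,4]<800 and ce[i][1]<300]); print(S.round(1).tolist())
    from scipy.optimize import least_squares
    L=np.array([[i*.042,j*.1,0] for i,j in((-1,-1),(1,-1),(-1,1),(1,1))])
    def pts(v): return R.from_euler('zyx',[v[3],v[4],v[5]]).apply(L)+v[:3]
    def f(v):
        U=w2px_(pts(v),p,q); D=np.linalg.norm(U[:,None]-S[None],axis=2); return (U-S[D.argmin(1)]).ravel()
    r=least_squares(f,[.52,-.0405,.067,np.radians(-10.8),0,0]); print('fit',r.x.round(4),'rms',np.sqrt(np.mean(r.fun**2)).round(2)); print('z c0..c3',(pts(r.x)[:,2]*1e3).round(1))
def w2px_(X,p,q):
    K,E=ext('wrist',p,q); c=(X-E[:3,3])@E[:3,:3]; a=c@K.T; return a[:,:2]/a[:,2:]
E
python3 - <<'E'
from h import *
heights('w13')
rel([.52,-.0405,.235],169.2)
E
```

```text
[[164.0, 129.3], [406.0, 135.3], [170.2, 224.0], [394.2, 232.0]]
fit [ 0.5185 -0.039   0.0681 -0.2096  0.0008  0.0468] rms 0.06
z c0..c3 [64.  63.1 73.1 72.2]
p [ 0.5222 -0.0442  0.2295] yaw 169.08 F [ 0.2 -0.1  1.1] t 48.6 w 0.6
shift [ 0.0028  0.0032 -0.0055] turn [-0.03 -0.03 -0.12]
```

Corners 0 and 1 are down and the +y end is still up. Corner 2 next.

{"api": "move_arm", "payload": {
  "commands": [
    [[0.0225,0.0525,0,0,0,0,0],[0.0225,0.0525,0,0,0,0,0],[0,0,0.05,0,0,0,0],[0,0,0.05,0,0,0,0],[0,0,0.04,0,0,0,0],[0,0,0.01,0,0,0,0],[0,0,0,0,0,0,0],[0,0,0.002,0,0,0,0],[0,0,0.002,0,0,0,0],[0,0,0.002,0,0,0,0],[0,0,0.002,0,0,0,0],[0,0,0.002,0,0,0,0],[0,0,0,0,0,0,0]]
  ]
}}

```text
t: 50.22
eef_pos: [0.4985, 0.0683, 0.0702]
tool_rot: [0.001, 0.095, 0.996, -0.0]
contact_force: [0.8, -2.2, 4.0]
gripper_width: 0.001
grasp_force: 2.2
```

{"api": "move_arm", "payload": {
  "commands": [
    [[0,0,0.002,0,0,0,0],[0,0,0.002,0,0,0,0],[0,0,0.001,0,0,0,0],[0,0,0,0,0,0,0]]
  ]
}}

```text
t: 50.72
eef_pos: [0.4993, 0.0684, 0.0659]
tool_rot: [0.001, 0.095, 0.996, -0.0]
contact_force: [1.0, -3.8, 10.8]
gripper_width: 0.003
grasp_force: 5.4
```

{"api": "move_arm", "payload": {
  "commands": [
    [[0,0,0.002,0,0,0,0],[0,0,0.002,0,0,0,0],[0,0,0,0,0,0,0]]
  ]
}}

```text
t: 51.1
eef_pos: [0.4982, 0.0689, 0.0614]
tool_rot: [0.0, 0.094, 0.996, -0.0]
contact_force: [-2.4, -1.0, 11.3]
gripper_width: -0.002
grasp_force: 5.2
```

{"api": "move_arm", "payload": {
  "commands": [
    [[0,0,0.001,0,0,0,0],[0,0,0.001,0,0,0,0],[0,0,0,0,0,0,0]]
  ]
}}

```text
t: 51.48
eef_pos: [0.4983, 0.0689, 0.061]
tool_rot: [0.001, 0.094, 0.996, -0.001]
contact_force: [-6.6, -4.0, 31.3]
gripper_width: -0.002
grasp_force: 15.8
```

Corner 2 is down on its stop. Corner 3 next.

{"api": "move_arm", "payload": {
  "commands": [
    [[0,0,-0.02,0,0,0,0],[0,0,-0.03,0,0,0,0],[-0.042,0,0,0,0,0,0],[-0.042,0,0,0,0,0,0],[0,0,0.02,0,0,0,0],[0,0,0.014,0,0,0,0],[0,0,0,0,0,0,0],[0,0,0.002,0,0,0,0],[0,0,0.002,0,0,0,0],[0,0,0.002,0,0,0,0],[0,0,0.002,0,0,0,0],[0,0,0.002,0,0,0,0],[0,0,0,0,0,0,0]]
  ]
}}

```text
t: 53.1
eef_pos: [0.5802, 0.0528, 0.0646]
tool_rot: [-0.0, 0.094, 0.996, -0.0]
contact_force: [0.4, -0.7, 0.1]
gripper_width: 0.0
grasp_force: 0.0
```

{"api": "move_arm", "payload": {
  "commands": [
    [[0,0,0.002,0,0,0,0],[0,0,0.001,0,0,0,0],[0,0,0.001,0,0,0,0],[0,0,0,0,0,0,0]]
  ]
}}

```text
t: 53.6
eef_pos: [0.5804, 0.053, 0.0615]
tool_rot: [0.0, 0.094, 0.996, -0.0]
contact_force: [-2.9, -1.1, 7.8]
gripper_width: -0.002
grasp_force: 3.6
```

{"api": "move_arm", "payload": {
  "commands": [
    [[0,0,0.001,0,0,0,0],[0,0,0.001,0,0,0,0],[0,0,0,0,0,0,0]]
  ]
}}

```text
t: 53.98
eef_pos: [0.5805, 0.053, 0.0612]
tool_rot: [0.0, 0.094, 0.996, -0.001]
contact_force: [-7.4, -2.5, 23.2]
gripper_width: 0.0
grasp_force: 11.3
```

{"api": "move_arm", "payload": {
  "commands": [
    [[0,0,-0.05,0,0,0,0],[0,0,-0.06,0,0,0,0],[0,0,-0.06,0,0,0,0],[0.042,-0.05,0,0,0,0,0],[0,-0.05,0,0,0,0,0],[0,0,0,0,0,0,0],[0,0,0,0,0,0,0]]
  ]
}}

```text
t: 54.85
eef_pos: [0.5225, -0.0354, 0.2289]
tool_rot: [0.0, 0.095, 0.996, 0.0]
contact_force: [0.0, 0.2, 0.9]
gripper_width: 0.001
grasp_force: 0.0
```

```bash
python3 - <<'E'
from h import *
heights('w14')
rel([.52,-.0405,.235],169.2)
E
```

```text
[[150.8, 131.0], [389.1, 136.4], [157.7, 225.8], [378.8, 230.3]]
fit [ 0.5184 -0.0419  0.0631 -0.2119  0.0051 -0.0027] rms 0.06
z c0..c3 [63.6 63.3 62.9 62.5]
p [ 0.5226 -0.0346  0.2289] yaw 169.22 F [-0.   0.3 -1.1] t 54.9 w -0.1
shift [ 0.0015 -0.0063 -0.0061] turn [0.04 0.02 0.02]
```

```bash
python3 - <<'E'
from h import *
print(bot.hand_in())
E
```

```text
the job is handed in; nothing more can be done
None
```

The job is handed in at about 55 s. Both toolholders present are home in pockets 1 and 2, and the lid is back on flat: a camera fit puts all four press points at 62.5 to 63.6 mm (home is 62 to 63). No move went near the bin, wheel or oil bottle, though I did not compare their positions afterwards.

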